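Seat the loose valve, then hold the controller's recessed reset down

ROBOT

A 7-joint arm with a two-finger parallel gripper is mounted at the origin on the work surface. World frame = base frame: x ahead of the robot, y to its left, z up, the work surface at z = 0. Lengths are in m, angles in degrees, forces in N, time in s.
With the tool pointing down it reaches from about 0.4 to 0.875 m from the base axis. Payload 6.5 kg.
Tool frame: the origin (TCP) lies on the centre line of the jaws, within the pads' length; the fingertips stand finger_overhang ahead of it and the grasp point (between the pads) lies 2 mm behind it (finger_overhang is the distance from the TCP to the fingertips, in m); z points along the fingers, y is the direction in which the jaws open and shut (so a half turn about z gives the same grasp; the last joint's range is limited). The gripper opens to 85 mm and grips with 20 to 120 N. Pads are 22 mm wide; open, the fingers measure 114 mm over their backs; the gripper's body (76 mm by 85 mm) begins 54 mm behind the grasp point. The pads swing forward as they close: fully open they stand 13 mm farther back than shut.
Start: joints at [-3.793, 30.733, -0.252, 88.115, 0.149, 61.152, -4.079], TCP at [0.65, 0, 0.248] pointing down, gripper open.
Joint ranges: [-154.64, 154.64], [-21.42, 123.67], [-72.66, 72.17], [13.99, 137.28], [-74.86, 254.86], [10.95, 109.41], [-158.01, 158.01]. Speed limits (degrees/s): [136.94, 136.94, 180, 180, 180, 180, 180].

INTERFACE

Orientations are given as [roll, pitch, yaw] about the fixed x, y, z axes, in that order (R = Rz(yaw) Ry(pitch) Rx(roll)).
In Python, from cell import sense, snapshot, get_calibration, hand_in, finger_overhang gives the robot as it stands. The module is installed in compiled form; this text tells all that it offers.
- The arm moves only by the tool send_rows, never from a script. Its argument "steps" is one flat list of numbers, 7 for each row, row after row: the shift along the tool's x, y, z in units of 25 mm (1.0 is 25 mm), then the turn, a rotation vector about the tool's x, y, z in units of 5 degrees (1.0 is 5 degrees), then the gripper command: -1 is shut, 1 is fully open, values between are in proportion. In form: [tx, ty, tz, wx, wy, wz, claw, tx, ty, tz, wx, wy, wz, claw, ...]. A call has 1 to 10 rows; each row shifts and turns the commanded pose from where the row before left it, along the tool's axes as they then stand; what a row does not reach is not made up. A row lasts 1/12 s, in which the tool goes at most 41.7 mm and 7.16 degrees, less where a joint would pass 70% of its speed; a pose out of reach is approached as far as the arm can. A call is refused whole if a number of a shift passes 1 or a number of a turn 1, either way. A call with a gripper value outside its range is refused whole. The fingers move at their own pace and stop on an object; "force" is the grip in N (left out, the last holds). Time passes only in rows, so rows that do not move let the fingers close. It gives the time, the measured TCP pose, the force and the opening at its end, in the units of the state.
- sense(): the state, without advancing time (a new reading comes with each control period).
- snapshot(name): name is "scene" or "side" or "wrist"; returns (picture, depth): 480x640x3 uint8, blue, green, red; 480x640 float32, m along the optical axis (not along the pixel's ray), 0 where there is no reading.
- get_calibration(name): a dict with "fx", "fy", "cx", "cy" (pixels), "pose" (4x4, takes a point from camera to world coordinates). Camera axes: x right, y up, looking along -z (the intrinsics and any distortion apply to the point x, -y, -z); pixel columns grow to the right and rows downward; lengths in m; the calibration is good to about 2 mm. A picture is of the moment at which its call begins: read the wrist's pose just before it. get_calibration takes no time and is no camera call; for the wrist camera it gives the pose at the moment of the call.
- hand_in(): hands the job in, once; it reports no verdict.
The state is a dict: "time_s": time; "joint_pos": joint angles; "joint_vel": joint speeds; "joint_torque": joint torques, N m; "tool_pos": TCP position; "tcp_rot": TCP orientation; "contact_force": force on the tool from outside, world axes, zero at the start; "torque": the same for the moment, N m; "gripper_width": finger opening in m.
Only numpy, scipy, OpenCV 4.12 (cv2) and the standard library are available. Lean on these libraries where they do the work, as an engineer would, in place of code of your own. Each camera call takes 0.05 s, during which the arm holds its last target.

TASK

One of the four upright valve modules on the white manifold has worked loose and stands higher than the others: first press it straight down until it is fully home, level with its neighbours. Then take the stylus out of its metal holder by the handle, reach its thin shaft through the round hole in the lid of the grey controller box, and hold the recessed reset button inside fully down. Finish while still gripping the stylus and holding the button down with it; leave the other things on the bench where they are.

Things in the scene. Friction and masses are not known exactly. Their poses are not given: they have to be found in the camera images.
- manifold: Fixed white plate on posts over a black foot plate (foot 110 x 250 mm). Origin: centre of the foot on the bench; z up. Four valve modules stand on it in a row along its own y axis, at y = -69, -23, 23 and 69 mm (pitch 46 mm); which one is loose varies. The three seated ones are immovable and their tops are 122 mm above the bench.
- valve_top (a point): Centre of the flat top (30 mm along the manifold's x, 20 mm along y) of the loose valve module, a cream upright block 60 mm tall with blue tape round its lower part like the other three. It starts 6 to 8 mm higher than its neighbours (128 to 130 mm above the bench); fully home its top is at 122 mm.
- valve (a joint): How far the loose valve has been pushed down from its highest position, in m: starts at 0 to 0.002, 0.008 is fully home (hard stop). It slides straight down against about 6 N of friction and stays where it is left.
- holder: Fixed aluminium block 50 x 50 x 62 mm high, with an upright round hole (9 mm) in the middle of its top where the stylus stands. Origin: centre of its underside.
- stylus: Loose reset stylus, about 60 g, standing upright with its shaft in the holder. From the tip up: steel shaft 6 mm in diameter and 55 mm long, then a round black handle 18 mm in diameter and 60 mm long (115 mm overall). Origin: the tip; z along the stylus to the handle. The shoulder of the handle rests on the holder's top, so the handle spans 62 to 122 mm above the bench.
- stylus_tip (a point): The tip (free end of the shaft) of the stylus.
- stylus_handle (a point): The middle of the stylus's handle, 85 mm from the tip along its axis.
- controller: Fixed grey controller box 110 (its x) x 150 (its y) x 60 mm high, z up. Origin: centre of its underside. On the lid: at its -y end a raised black square boss 30 x 30 x 4 mm with the round reset hole in its middle, beside it (to +x) a patch of dark vent slots; in the middle a flat black square cover, not a hole; at its +y end a black dial 34 mm across, 16 mm high. Only the round hole matters.
- reset_hole (a point): Centre of the mouth of the round hole (14 mm in diameter, 8 mm long straight down, then hollow below), on the top of the boss 64 mm above the bench; at x = -20, y = -45 mm in the controller's frame.
- reset (a joint): How far the recessed reset button is pressed, in m: 0 is up, 0.006 fully down (hard stop). Spring: it starts to move at 1.5 N and is fully down at 5.1 N; it springs back when let go.
- reset_top (a point): Centre of the flat top (18 mm across) of the grey reset button, right under the round hole; when up it is 40 mm above the bench, 24 mm below the hole's mouth; fully down 34 mm above the bench.
- spare_valve: Bystander, to be left alone: spare valve module lying on its side, cream block 60 x 20 x 30 mm high. Origin near its underside.
- jar: Bystander, to be left alone: small round jar, 36 mm across, 45 mm tall. Origin near its underside.
- tape_roll: Bystander, to be left alone: roll of tape lying flat, 76 mm across, 22 mm high. Origin near its underside.
- screwdriver: Bystander, to be left alone: screwdriver lying flat, 170 mm long. Origin near its underside.
- bottle: Bystander, to be left alone: bottle, 60 mm across, 130 mm tall. Origin near its underside.
There are look-alikes about, which are no part of the job. What is shaped like the holder but green, red or turquoise is not meant.

How it is judged:
By the outcome, as a careful person would: the job done as asked, in the order asked, and still so for the second after the job is handed in, while the arm keeps its last pose, push and grip.
It also fails if it takes over 48 s, if anything falls off the work surface, if the arm or the gripper's body presses on something with over 40 N, if the wrist force passes 120 N, or if a joint passes its speed limit or range.

## Working session

There is one attempt and no reset: what is moved stays moved. The work goes in short steps, Python scripts to look and compute and a tool call to move; the robot and the scene stay as the last step left them, time stands still between calls to the robot, and variables do not carry over. Pictures are saved under pics/ and viewed, and the job is handed in when it is done.

Besides the shell and the picture viewer there is one more tool, called after "Request:" in YAML: its name, and indented under it one key for each argument. send_rows: Moves the arm, as the interface text tells. Its arguments: {"type":"object","properties":{"steps":{"type":"array"},"force":{"type":"number"}},"required":["steps"]}

```bash
mkdir -p pics; ls
python3 - <<'E'
from cell import *
import cv2,numpy as np
print(sense()); print(finger_overhang)
for n in("scene","side","wrist"):
    c=get_calibration(n)
    p,d=snapshot(n); cv2.imwrite(f"pics/{n}0.png",p); np.savez(f"{n}0.npz",p=p,d=d,**{k:np.array(v) for k,v in c.items()})
    print(n,c)
E
```

```text
pics
{'time_s': 0.0, 'joint_pos': array([-3.79174814, 30.77763888, -0.25492749, 88.17165024,  0.14762884,
       61.15166776, -4.08034548]), 'joint_vel': array([-0.16994964, -0.01695538, -0.01150204,  0.07674217, -0.01458933,
        0.07142736,  0.00727613]), 'joint_torque': array([-4.51575825e-04, -5.83398092e+01,  1.04865700e+00, -2.59097242e+01,
        1.23920938e-02,  9.44124302e-03, -7.87308863e-06]), 'tool_pos': array([ 6.49388808e-01, -1.77717870e-05,  2.47404873e-01]), 'tcp_rot': array([-1.79899540e+02,  5.89798817e-03,  9.00018897e+01]), 'contact_force': array([-0.31338039,  0.09792238, -1.29429433]), 'torque': array([-0.00744939,  0.00857983,  0.01401738]), 'gripper_width': 0.08525053272967584}
0.017
scene {'fx': 496.55683042684177, 'fy': 496.55683042684177, 'cx': 318.49304536565387, 'cy': 238.69343236252553, 'pose': array([[-0.83961333, -0.40653296,  0.36025048,  0.91101485],
       [ 0.54304488, -0.61318665,  0.57367621,  0.54913847],
       [-0.0123175 ,  0.67729837,  0.73560533,  0.80069247],
       [ 0.        ,  0.        ,  0.        ,  1.        ]])}
side {'fx': 434.3626389806653, 'fy': 434.3626389806653, 'cx': 317.3639813904339, 'cy': 248.13127146141193, 'pose': array([[ 0.85351117,  0.28821988, -0.43410596,  0.15757313],
       [-0.52102866,  0.46100264, -0.71833537, -0.62635312],
       [-0.00691454,  0.83928891,  0.54364172,  0.5746512 ],
       [ 0.        ,  0.        ,  0.        ,  1.        ]])}
wrist {'fx': 423.46215746040093, 'fy': 423.46215746040093, 'cx': 316.09710470564204, 'cy': 237.47252591534615, 'pose': array([[ 0.99999699, -0.00164323,  0.00182448,  0.64923118],
       [ 0.00110482,  0.96470835,  0.2633184 ,  0.06702789],
       [-0.00219278, -0.26331559,  0.96470726,  0.37388154],
       [ 0.        ,  0.        ,  0.        ,  1.        ]])}
```

View pics/scene0.png

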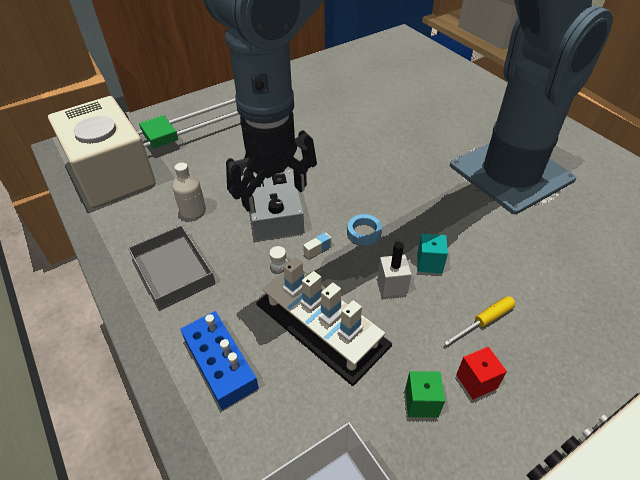

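View pics/side0.png

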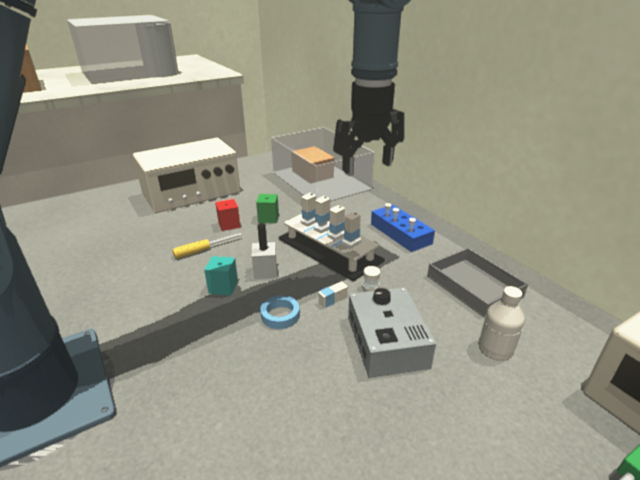

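View pics/wrist0.png

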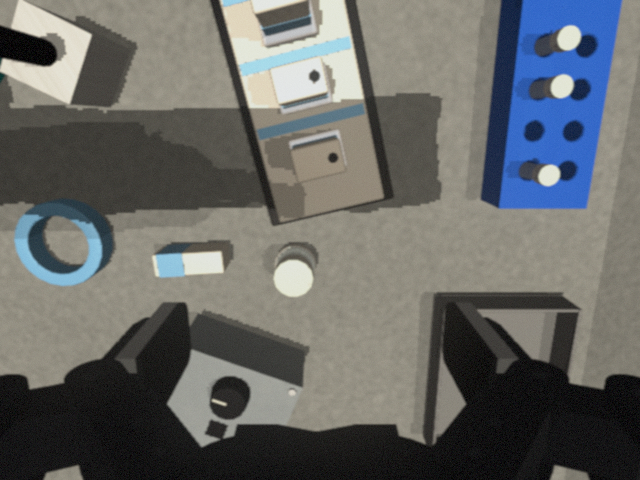

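The scene view shows the manifold at (325,325) and an aluminium holder with a black-handled stylus at (395,270). The look-alikes are turquoise (432,252), green (425,393) and red (481,372). The box is at (277,210), and in the side view its boss is at (387,335). The metallic block with the stylus is the one meant. I'll enlarge these areas to confirm.

```bash
cat > h.py <<'E'
import numpy as np,cv2
def load(n):
    z=np.load(n+".npz"); return z
def world(z,u,v,d):
    P=z['pose'];u=np.asarray(u,float);v=np.asarray(v,float)
    c=np.stack([(u-z['cx'])/z['fx']*d,-(v-z['cy'])/z['fy']*d,-d],-1)
    return c@P[:3,:3].T+P[:3,3]
def cloud(z):
    v,u=np.mgrid[:480,:640]; return world(z,u,v,z['d'])
def plane(z,u,v,h):
    a=world(z,u,v,np.ones(np.shape(u))); o=z['pose'][:3,3]; r=a-o
    return o+r*((h-o[2])/r[...,2])[...,None]
def proj(z,p):
    c=(np.asarray(p)-z['pose'][:3,3])@z['pose'][:3,:3]
    return np.stack([z['cx']+z['fx']*c[...,0]/-c[...,2], z['cy']-z['fy']*c[...,1]/-c[...,2]],-1)
E
python3 - <<'E'
from h import *
a=load("scene0");b=load("side0")
c1=cv2.resize(a['p'][215:395,240:460],None,fx=3,fy=3,interpolation=2)
c2=cv2.resize(b['p'][180:390,220:450],None,fx=3,fy=2.8,interpolation=2)
cv2.imwrite("pics/c1.png",c1);cv2.imwrite("pics/c2.png",c2)
for n,z in(("scene",a),("side",b),("wrist",load("wrist0"))):
    W=cloud(z);print(n,np.mean(z['d']>0))
    for u,v in {"scene":[(395,278),(398,247),(350,307),(330,290),(312,278),(293,265),(277,225)],"side":[(262,250),(262,232),(308,197),(322,200),(337,208),(353,215),(387,322),(387,335)],"wrist":[(318,160),(300,80),(45,20)]}[n]:
        print(u,v,W[v,u].round(4))
E
```

```text
scene 0.9959016927083333
395 278 [0.4789 0.1321 0.0534]
398 247 [0.4689 0.1174 0.1221]
350 307 [0.6178 0.1762 0.1206]
330 290 [0.6294 0.1341 0.1287]
312 278 [0.6375 0.0901 0.1201]
293 265 [0.6507 0.0481 0.122 ]
277 225 [ 0.5888 -0.1309  0.0352]
side 0.9960611979166667
262 250 [0.4604 0.1052 0.0641]
262 232 [0.463  0.1025 0.1096]
308 197 [0.6153 0.1716 0.122 ]
322 200 [0.6272 0.1286 0.1292]
337 208 [0.6445 0.0928 0.1198]
353 215 [0.6529 0.0429 0.1225]
387 322 [ 0.5471 -0.2111  0.0616]
387 335 [ 0.5311 -0.2315  0.0561]
wrist 0.9961100260416667
318 160 [0.6498 0.0455 0.1224]
300 80 [0.6397 0.0896 0.1229]
45 20 [0.4678 0.1323 0.0639]
```

View pics/c1.png

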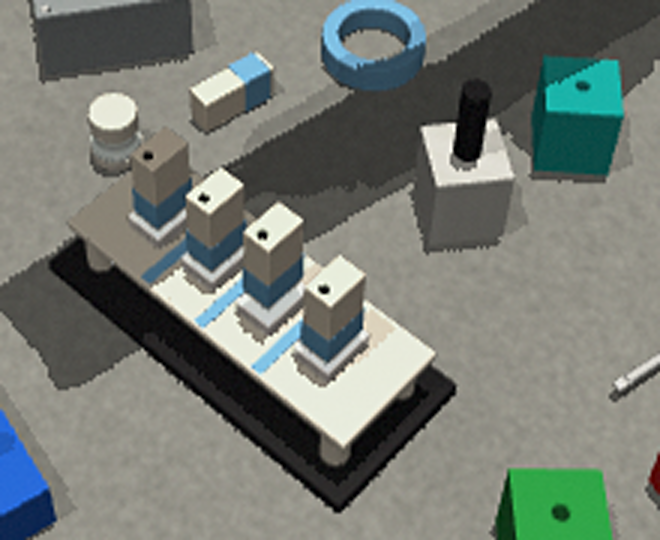

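View pics/c2.png

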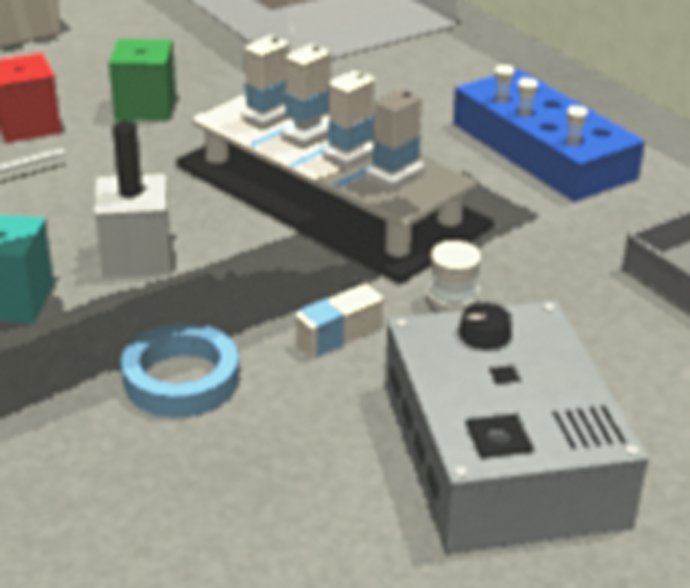

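The crops confirm three things: the aluminium block holds the stylus, the loose valve is the one near scene (330,290) at z≈0.129, and the box boss is at side (387,335). Next I'll measure the centres.

Run:
```python
from h import *
from collections import OrderedDict
approx=[(0.617,0.176),(0.629,0.132),(0.638,0.090),(0.650,0.046)]
for n in("scene0","side0","wrist0"):
    z=load(n);W=cloud(z);Z=W[...,2]
    print(n)
    for ax in approx:
        m=(np.hypot(W[...,0]-ax[0],W[...,1]-ax[1])<.03)&(Z>.113)&(Z<.14)
        q=W[m]
        if len(q)<20: continue
        hm=np.median(q[q[:,2]>np.percentile(q[:,2],50)][:,2])
        q=q[abs(q[:,2]-hm)<.003]
        r=cv2.minAreaRect((q[:,:2]*1000).astype(np.float32))
        print(' valve',np.array(r[0]).round(1),np.array(r[1]).round(1),round(r[2],1),'z',round(hm*1000,1),'mean',q[:,:2].mean(0).round(4),len(q))
    # holder top
    m=(np.hypot(W[...,0]-.465,W[...,1]-.115)<.05)&(abs(Z-.062)<.004)
    q=W[m]
    if len(q)>20:
        r=cv2.minAreaRect((q[:,:2]*1000).astype(np.float32));print(' holder',r,q[:,2].mean(),len(q))
    m=(np.hypot(W[...,0]-.465,W[...,1]-.115)<.03)&(Z>.075)&(Z<.135)
    q=W[m]
    if len(q)>5: print(' handle',q.mean(0),q.max(0),q.min(0),'top',q[q[:,2]>.119].mean(0),len(q))
    m=(abs(W[...,0]-.57)<.13)&(abs(W[...,1]+.19)<.13)&(abs(Z-.060)<.002)
    mm=cv2.morphologyEx(m.astype(np.uint8),cv2.MORPH_CLOSE,np.ones((15,15)))
    k,l,s,c=cv2.connectedComponentsWithStats(m.astype(np.uint8))
    i=1+np.argmax(s[1:,4]); q=W[l==i]
    r=cv2.minAreaRect((q[:,:2]*1000).astype(np.float32));print(' box',r,q[:,2].mean(),len(q))
    if n=="side0":
        np.save('x.npy',q)
```

```text
scene0
 valve [617.8 179.6] [31.3 20.8] 13.2 z 122.4 mean [0.6182 0.18  ] 187
 valve [628.9 135.3] [30.2 20.6] 15.5 z 129.8 mean [0.6293 0.1357] 183
 valve [639.1  90. ] [30.4 20.6] 11.6 z 122.4 mean [0.6398 0.0911] 167
 valve [650.4  46.2] [30.  22.4] 10.4 z 122.3 mean [0.6508 0.0464] 156
 holder ((464.3065490722656, 112.96940612792969), (52.864768981933594, 50.90577697753906), 63.33753967285156) 0.061952651091908624 454
 handle [0.46751486 0.11612743 0.10447761] [0.47393772 0.12276994 0.12569278] [0.45586345 0.10362309 0.07506451] top [0.46465991 0.11315711 0.12174418] 215
 box ((559.1497802734375, -197.8164825439453), (152.96917724609375, 109.79124450683594), 68.42083740234375) 0.05997151053230035 1319
side0
 valve [619.3 176.4] [31.2 20.9] 10.2 z 121.8 mean [0.6186 0.1746] 60
 valve [629.4 130.6] [30.2 21.7] 16.1 z 129.1 mean [0.6285 0.1298] 67
 valve [640.3  86.3] [29.8 20.7] 16.0 z 121.8 mean [0.6394 0.0851] 69
 valve [650.8  41.7] [32.3 21.4] 13.8 z 122.0 mean [0.6499 0.0407] 75
 holder ((465.0421142578125, 108.80946350097656), (52.601776123046875, 48.83232498168945), 65.70495
[... 315 characters left out ...]
55 3205
wrist0
 valve [629.6 124.8] [ 7.1 29.7] 89.8 z 130.4 mean [0.626  0.1256] 515
 valve [639.1  89.7] [29.9 20.2] 13.6 z 123.2 mean [0.6392 0.0896] 2013
 valve [649.9  45. ] [30.  20.1] 13.6 z 123.2 mean [0.6498 0.0452] 1741
 holder ((463.9970703125, 112.2713623046875), (50.386505126953125, 51.85847091674805), 64.48688507080078) 0.06279128352580408 4756
 handle [0.47072191 0.11074283 0.09687159] [0.47394581 0.12108897 0.11859361] [0.46190707 0.10335451 0.07503745] top [nan nan nan] 1360
 box ((573.7789306640625, -172.4392852783203), (90.61418151855469, 102.12019348144531), 67.96871185302734) 0.06068397772633724 6135<stdin>:22: RuntimeWarning: Mean of empty slice.
  ret = um.true_divide(
```

Three views agree to within 2–3 mm:
- Loose valve top: about (0.629, 0.134), z 0.130
- Holder: about (0.464, 0.112)
- Box: about (0.5595, -0.200), yaw -21.7°, which puts the hole near (0.524, -0.234)

Now moving above the valve and closing the jaws.

Request:
send_rows:
  steps: [0.67, -0.1, 0.2, 0, 0, 0, -1, 0.67, -0.1, 0.3, 0, 0, 0, -1, 0.67, -0.1, 0.4, 0, 0, 0, -1, 0.67, -0.1, 0.4, 0, 0, 0, -1, 0.67, -0.1, 0.4, 0, 0, 0, -1, 0.67, -0.1, 0.4, 0, 0, 0, -1, 0.67, -0.1, 0.4, 0, 0, 0, -1, 0.67, -0.1, 0.3, 0, 0, 0, -1, 0, 0, 0, 0, 0, 0, -1, 0, 0, 0, 0, 0, 0, -1]
  force: 50

```text
time_s: 0.98
tool_pos: [0.6294, 0.1348, 0.1777]
tcp_rot: [-179.9, 0.0, 90.1]
contact_force: [0.1, -0.9, 0.4]
gripper_width: 0.0001
```

```bash
cat > snap.py <<'E'
import sys,numpy as np,cv2
from cell import *
n,t=sys.argv[1:3]
s=sense();c=get_calibration(n);p,d=snapshot(n);cv2.imwrite(f"pics/{t}.png",p)
np.savez(t+".npz",p=p,d=d,**{k:np.array(v) for k,v in c.items()})
print(s['time_s'],s['tool_pos'].round(4),s['tcp_rot'].round(2),s['contact_force'].round(2),round(s['gripper_width'],4))
E
python3 snap.py side side1; python3 snap.py scene scene1
python3 - <<'E'
from h import *
a=load("side1")['p'][120:270,230:430];b=load("scene1")['p'][200:350,230:430]
cv2.imwrite("pics/c3.png",np.hstack([cv2.resize(a,(400,300)),cv2.resize(b,(400,300))]))
E
```

```text
0.9833 [0.6294 0.1348 0.1777] [-1.7992e+02  1.0000e-02  9.0120e+01] [ 0.05 -0.92  0.35] 0.0001
1.0333 [0.6301 0.1333 0.1783] [-1.7999e+02  5.0000e-02  9.0000e+01] [ 0.67 -0.28  0.27] 0.0001
```

View pics/c3.png

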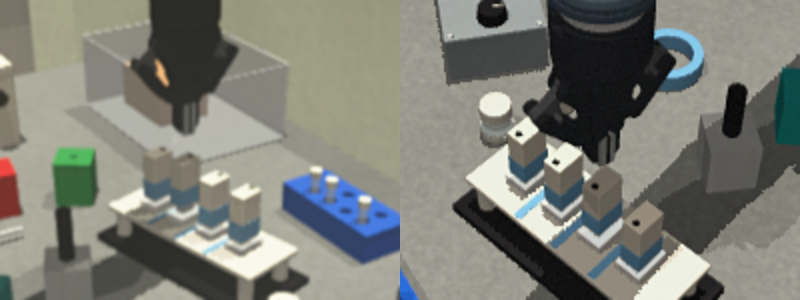

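The closed fingertips sit over the loose valve: second from the left in the side view, third from the left in the scene view. Descending.

Request:
send_rows:
  steps: [0, 0, 0.4, 0, 0, 0, -1, 0, 0, 0.4, 0, 0, 0, -1, 0, 0, 0.2, 0, 0, 0, -1, 0, 0, 0.08, 0, 0, 0, -1, 0, 0, 0.08, 0, 0, 0, -1, 0, 0, 0.04, 0, 0, 0, -1, 0, 0, 0.04, 0, 0, 0, -1, 0, 0, 0, 0, 0, 0, -1]

```text
time_s: 1.75
tool_pos: [0.6301, 0.134, 0.1473]
tcp_rot: [180.0, -0.0, 90.0]
contact_force: [-0.2, -0.7, 0.1]
gripper_width: 0.0002
```

Request:
send_rows:
  steps: [0, 0, 0.06, 0, 0, 0, -1, 0, 0, 0.06, 0, 0, 0, -1, 0, 0, 0.06, 0, 0, 0, -1, 0, 0, 0.04, 0, 0, 0, -1, 0, 0, 0, 0, 0, 0, -1]

```text
time_s: 2.17
tool_pos: [0.6304, 0.1341, 0.1424]
tcp_rot: [179.9, -0.0, 90.0]
contact_force: [-1.1, -0.5, 3.8]
gripper_width: 0.0004
```

Request:
send_rows:
  steps: [0, 0, 0.04, 0, 0, 0, -1, 0, 0, 0.04, 0, 0, 0, -1, 0, 0, 0.04, 0, 0, 0, -1, 0, 0, 0.04, 0, 0, 0, -1, 0, 0, 0, 0, 0, 0, -1]

```text
time_s: 2.58
tool_pos: [0.6304, 0.1341, 0.1391]
tcp_rot: [179.9, -0.0, 90.0]
contact_force: [-2.0, 0.2, 10.2]
gripper_width: 0.0
```

Request:
send_rows:
  steps: [0, 0, 0.04, 0, 0, 0, -1, 0, 0, 0.04, 0, 0, 0, -1, 0, 0, 0, 0, 0, 0, -1]

```text
time_s: 2.83
tool_pos: [0.6306, 0.1342, 0.1389]
tcp_rot: [179.9, -0.0, 90.0]
contact_force: [-8.1, -1.5, 22.1]
gripper_width: 0.0002
```

The stop is reached: force rose to 22 N with no further travel, tip at 0.122. Lifting, opening and moving over the stylus.

Request:
send_rows:
  steps: [0, 0, -0.1, 0, 0, 0, -1, 0, 0, -0.6, 0, 0, 0, -1, 0, 0, -0.9, 0, 0, 0, 0, -0.1, -0.8, -0.6, 0, 0, 0, 1, -0.1, -0.9, 0, 0, 0, 0, 1, -0.1, -0.9, 0, 0, 0, 0, 1, -0.1, -0.9, 0, 0, 0, 0, 1, -0.1, -0.9, 0, 0, 0, 0, 1, -0.1, -0.9, 0, 0, 0, 0, 1, -0.1, -0.8, 0, 0, 0, 0, 1]

```text
time_s: 3.67
tool_pos: [0.476, 0.1163, 0.1906]
tcp_rot: [-180.0, 0.0, 90.0]
contact_force: [-0.2, -0.5, 0.3]
gripper_width: 0.0855
```

Request:
send_rows:
  steps: [-0.2, -0.5, 0, 0, 0, 0, 1, 0, 0, 0, 0, 0, 0, 1, 0, 0, 0, 0, 0, 0, 1]

```text
time_s: 3.92
tool_pos: [0.4651, 0.1114, 0.191]
tcp_rot: [180.0, -0.0, 90.0]
contact_force: [0.1, -0.0, -0.2]
gripper_width: 0.0854
```

```bash
python3 snap.py wrist w2;python3 snap.py scene scene2;python3 snap.py side side2
python3 - <<'E'
from h import *
for n in("scene2","side2"):
    W=cloud(load(n));Z=W[...,2]
    for ax in [(0.618,0.178),(0.629,0.1335),(0.639,0.089),(0.650,0.0445)]:
        q=W[(np.hypot(W[...,0]-ax[0],W[...,1]-ax[1])<.02)&(Z>.113)&(Z<.14)]
        if len(q)<9:continue
        q=q[q[:,2]>np.percentile(q[:,2],40)]; print(n,ax,np.median(q[:,2]).round(4),len(q))
E
```

```text
3.9167 [0.4651 0.1114 0.191 ] [179.96  -0.    90.  ] [ 0.06 -0.   -0.23] 0.0854
3.9667 [0.4658 0.1117 0.191 ] [ 1.7993e+02 -2.0000e-02  9.0000e+01] [ 0.83 -0.51  0.57] 0.0854
4.0167 [0.4661 0.1118 0.191 ] [ 1.7993e+02 -3.0000e-02  9.0000e+01] [-1.08  0.13 -0.45] 0.0855
scene2 (0.618, 0.178) 0.1222 144
scene2 (0.629, 0.1335) 0.1222 135
scene2 (0.639, 0.089) 0.1224 123
scene2 (0.65, 0.0445) 0.1222 120
side2 (0.618, 0.178) 0.1216 53
side2 (0.629, 0.1335) 0.1217 57
side2 (0.639, 0.089) 0.122 62
side2 (0.65, 0.0445) 0.1216 65
```

View pics/w2.png

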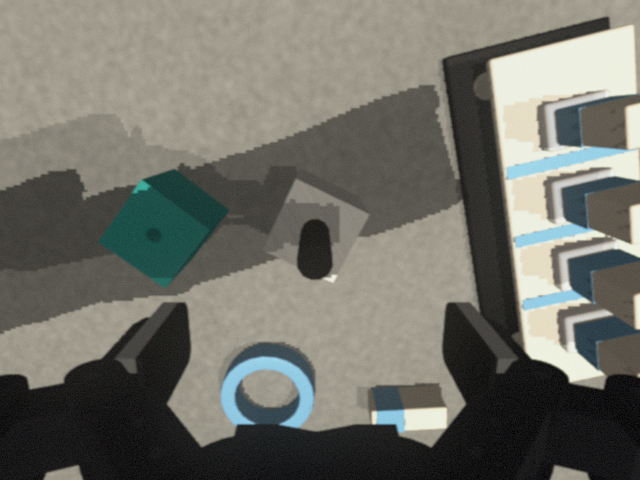

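View pics/side2.png

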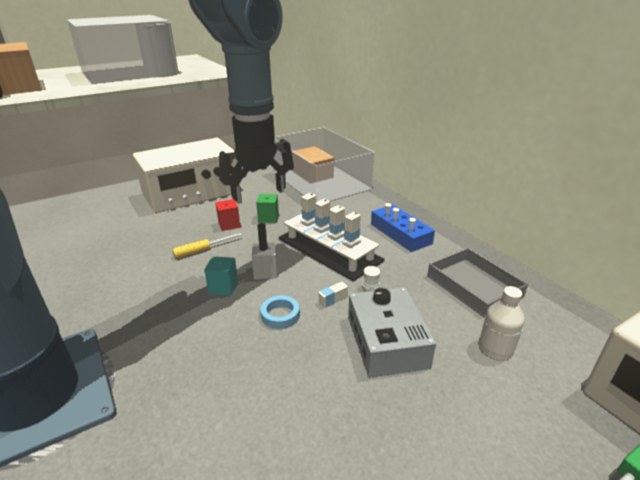

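All four valve tops are now level at 0.122 in both views. The wrist view shows the handle at (315,250) between the open jaws. I'll measure it from the dark mask.

Run:
```python
from h import *
z=load("w2");W=cloud(z);p=z['p']
m=(W[...,2]>.07)&(W[...,2]<.14)&(p.max(2)<60)
m[:, :220]=0;m[:,420:]=0;m[:200]=0;m[300:]=0
v,u=np.nonzero(m);q=W[m];print(len(q),u.min(),u.max(),v.min(),v.max())
t=q[q[:,2]>.118];print('top',t.min(0),t.max(0),t.mean(0),len(t))
vv,uu=np.nonzero(m&(W[...,2]>.118)&(W[...,2]<.135));print(cv2.minEnclosingCircle(np.stack([uu,vv],1).astype(np.float32)))
(cu,cv),_=cv2.minEnclosingCircle(np.stack([uu,vv],1).astype(np.float32));print(plane(z,cu,cv,.122))
for a,b in((.065,.075),(.08,.09),(.09,.1),(.1,.11),(.11,.118)):
    t=q[(q[:,2]>a)&(q[:,2]<b)];print(a,t[:,0].min(),t[:,0].max(),t[:,1].min(),t[:,1].max()) if len(t) else 0
```

```text
1599 298 331 221 278
top [0.45573398 0.10433766 0.11809573] [0.47186998 0.12147124 0.12473622] [0.4638165  0.11368864 0.12256498] 966
((314.5400085449219, 260.5400085449219), 17.893760681152344)
[0.46386285 0.11355622 0.122     ]
0.065 0.4555223986254753 0.47173436318124773 0.11507507648117213 0.12163310361936436
0.08 0.45537035243060653 0.47182529457215355 0.1146897436917771 0.12164262221118802
0.09 0.4552241961554569 0.4717234161871193 0.11428635487923451 0.12175888305108579
0.1 0.455659504268719 0.47141791092219365 0.11519817945434901 0.12150048651107695
0.11 0.4559795287254607 0.4717000918277877 0.11604571021917875 0.12165522313001077
```

Request:
send_rows:
  steps: [0.06, -0.05, 0.5, 0, 0, 0, 1, 0, 0, 0.6, 0, 0, 0, 1, 0, 0, 0.6, 0, 0, 0, 1, 0, 0, 0.6, 0, 0, 0, 1, 0, 0, 0.6, 0, 0, 0, 1, 0, 0, 0.5, 0, 0, 0, 1, 0, 0, 0.4, 0, 0, 0, 1, 0, 0, 0, 0, 0, 0, 1, 0, 0, 0, 0, 0, 0, 1]
  force: 60

```text
time_s: 4.82
tool_pos: [0.4639, 0.1131, 0.0955]
tcp_rot: [-180.0, 0.0, 90.0]
contact_force: [0.0, 0.5, 0.2]
gripper_width: 0.0856
```

```bash
python3 snap.py wrist w3
```

```text
4.8167 [0.4639 0.1131 0.0955] [-1.7996e+02  1.0000e-02  9.0000e+01] [0.04 0.55 0.21] 0.0856
```

View pics/w3.png

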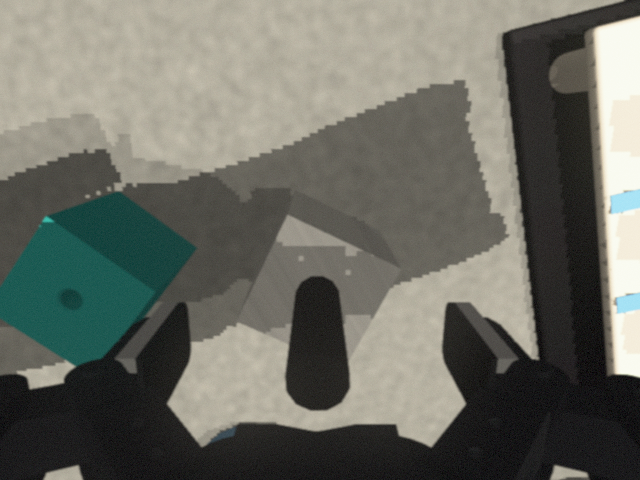

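The handle at (317,340) is centred between the jaws. Closing.

Request:
send_rows:
  steps: [0, 0, 0, 0, 0, 0, 0, 0, 0, 0, 0, 0, 0, -0.3, 0, 0, 0, 0, 0, 0, -0.5, 0, 0, 0, 0, 0, 0, -0.7, 0, 0, 0, 0, 0, 0, -1, 0, 0, 0, 0, 0, 0, -1, 0, 0, 0, 0, 0, 0, -1, 0, 0, 0, 0, 0, 0, -1]
  force: 60

```text
time_s: 5.53
tool_pos: [0.4639, 0.113, 0.0961]
tcp_rot: [180.0, -0.0, 90.0]
contact_force: [-1.2, 0.0, 5.1]
gripper_width: 0.0164
```

Request:
send_rows:
  steps: [0, 0, -0.1, 0, 0, 0, -1, 0, 0, -0.3, 0, 0, 0, -1, 0, 0, -0.5, 0, 0, 0, -1, 0, 0, -0.5, 0, 0, 0, -1, 0, 0, -0.5, 0, 0, 0, -1, 0, 0, -0.5, 0, 0, 0, -1, 0, 0, -0.5, 0, 0, 0, -1, 0, 0, -0.6, 0, 0, 0, -1, 0, 0, -0.6, 0, 0, 0, -1, 0, 0, -0.4, 0, 0, 0, -1]

```text
time_s: 6.37
tool_pos: [0.4641, 0.1131, 0.21]
tcp_rot: [179.9, -0.0, 90.0]
contact_force: [-0.1, 0.8, 0.1]
gripper_width: 0.0164
```

```bash
python3 snap.py scene scene4; python3 snap.py side side4; python3 snap.py wrist w4
python3 - <<'E'
from h import *
a=load("scene4")['p'][140:320,310:490];b=load("side4")['p'][120:300,180:360]
cv2.imwrite("pics/c4.png",np.hstack([cv2.resize(a,(400,400)),cv2.resize(b,(400,400))]))
E
```

```text
6.3667 [0.4641 0.1131 0.21  ] [ 1.7991e+02 -3.0000e-02  9.0000e+01] [-0.08  0.77  0.09] 0.0164
6.4167 [0.465  0.1134 0.2112] [ 1.7978e+02 -7.0000e-02  9.0000e+01] [ 0.61 -0.42  1.34] 0.0165
6.4667 [0.4648 0.1133 0.21  ] [ 1.7981e+02 -6.0000e-02  9.0000e+01] [ 1.11  0.44 -0.76] 0.0169
```

View pics/c4.png

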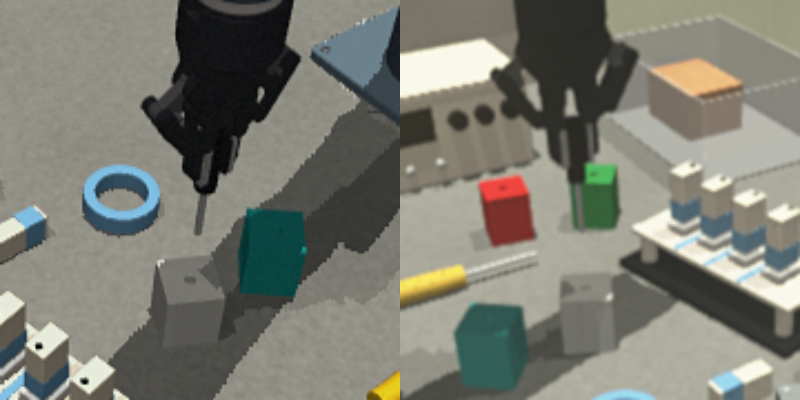

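View pics/w4.png

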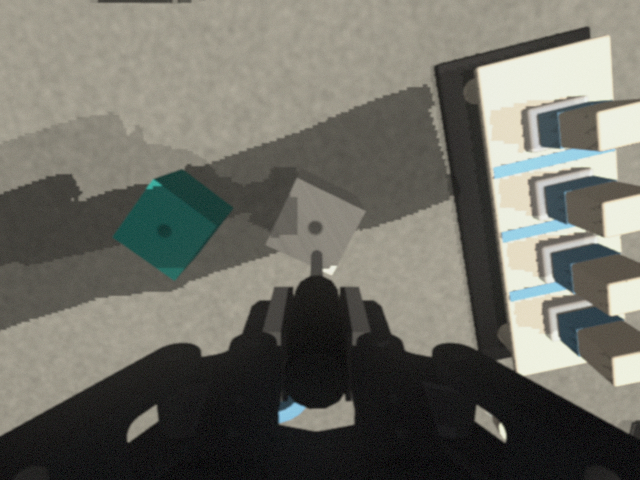

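The stylus is out and gripped. The wrist view shows its tip near (317,252). I'll compute the tip offset.

Run:
```python
from h import *
z=load("w4");print(proj(z,np.array([.4644,.1131,.1215])), plane(z,317.,252.,.1215))
cv2.imwrite("pics/c5.png",cv2.resize(z['p'][220:320,260:370],None,fx=5,fy=5,interpolation=0))
for n in("scene4","side4"):
    z=load(n);W=cloud(z)
    m=(np.hypot(W[...,0]-.464,W[...,1]-.113)<.02)&(W[...,2]>.11)&(W[...,2]<.18)
    q=W[m];v,u=np.nonzero(m)
    for a in np.arange(.11,.18,.01):
        t=q[(q[:,2]>=a)&(q[:,2]<a+.01)]
        if len(t):print(n,round(a,3),t.mean(0).round(4),len(t))
    print(q[:,2].min())
```

```text
[315.72321227 253.25255598] [0.46507736 0.11379626 0.1215    ]
scene4 0.12 [0.4657 0.1143 0.1259] 10
scene4 0.13 [0.4659 0.1143 0.1353] 12
scene4 0.14 [0.4656 0.1144 0.1446] 13
scene4 0.15 [0.4661 0.114  0.1558] 14
scene4 0.16 [0.4653 0.1142 0.1647] 13
scene4 0.17 [0.4682 0.1161 0.1781] 12
0.12381434509400513
side4 0.12 [0.4654 0.1094 0.1272] 7
side4 0.13 [0.4663 0.1094 0.1348] 13
side4 0.14 [0.4664 0.1087 0.1447] 11
side4 0.15 [0.4656 0.1095 0.155 ] 12
side4 0.16 [0.4666 0.1091 0.1652] 15
side4 0.17 [0.465  0.1071 0.1766] 13
0.12430354880502725
```

View pics/c5.png

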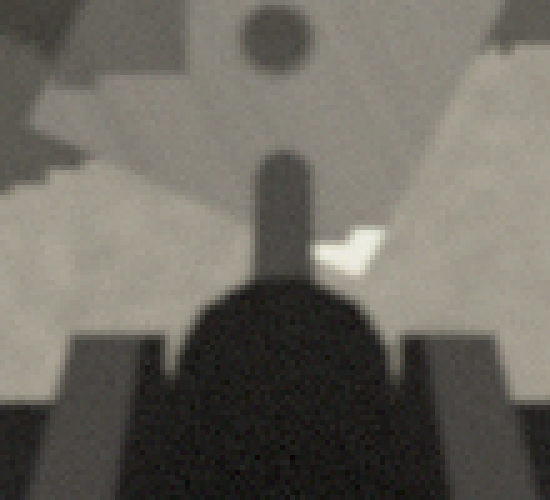

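Tip is straight below the TCP to within 1 mm and about 88 mm down. Carrying the stylus over the reset hole.

Request:
send_rows:
  steps: [-0.4, 0.1, 0, 0, 0, 0, -1, -0.8, 0.15, 0, 0, 0, 0, -1, -0.9, 0.15, 0, 0, 0, 0, -1, -0.9, 0.15, 0, 0, 0, 0, -1, -0.9, 0.15, 0, 0, 0, 0, -1, -0.9, 0.15, 0, 0, 0, 0, -1, -0.9, 0.15, 0, 0, 0, 0, -1, -0.9, 0.15, 0, 0, 0, 0, -1, -0.9, 0.15, 0, 0, 0, 0, -1, -0.9, 0.15, 0, 0, 0, 0, -1]

```text
time_s: 7.35
tool_pos: [0.4991, -0.099, 0.2071]
tcp_rot: [-179.9, 0.0, 90.0]
contact_force: [0.0, -0.0, 0.1]
gripper_width: 0.0164
```

Request:
send_rows:
  steps: [-0.9, 0.15, 0, 0, 0, 0, -1, -0.9, 0.15, 0, 0, 0, 0, -1, -0.9, 0.2, 0, 0, 0, 0, -1, -0.9, 0.2, 0, 0, 0, 0, -1, -0.9, 0.1, 0, 0, 0, 0, -1, -0.7, 0.1, 0, 0, 0, 0, -1, -0.3, 0.1, 0, 0, 0, 0, -1, 0, 0, 0, 0, 0, 0, -1, 0, 0, 0, 0, 0, 0, -1]

```text
time_s: 8.1
tool_pos: [0.5245, -0.234, 0.2075]
tcp_rot: [-179.9, -0.1, 90.0]
contact_force: [0.3, 0.4, -1.1]
gripper_width: 0.0161
```

```bash
python3 snap.py wrist w5;python3 snap.py side side5
python3 - <<'E'
from h import *
z=load("w5");print('expected hole px',proj(z,np.array([.5243,-.2335,.064])))
E
```

```text
8.1 [ 0.5245 -0.234   0.2075] [-1.7992e+02 -6.0000e-02  8.9990e+01] [ 0.3   0.42 -1.07] 0.0161
8.15 [ 0.5247 -0.2332  0.2077] [-1.7993e+02 -7.0000e-02  9.0070e+01] [-0.7   0.43 -1.44] 0.0168
expected hole px [316.90375208 227.26726553]
```

View pics/w5.png

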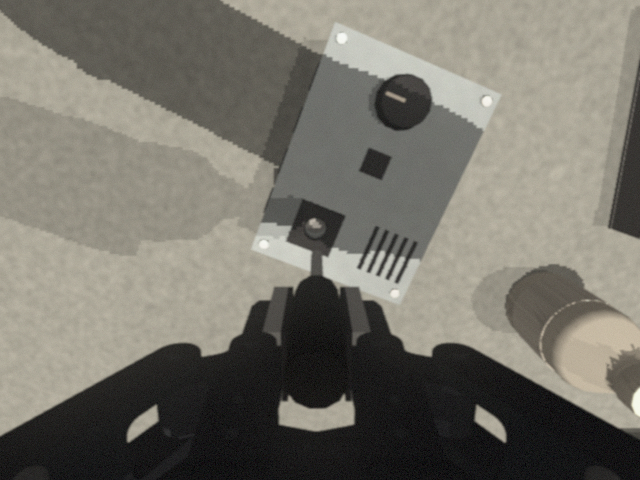

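View pics/side5.png

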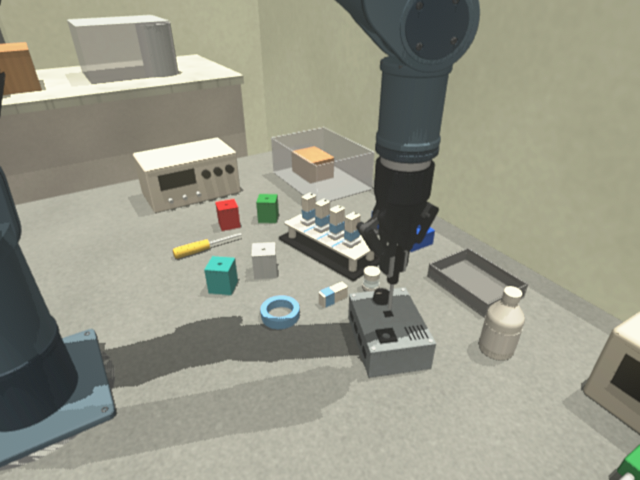

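The wrist view shows the boss at (315,228) with the round hole in its middle, 1 px from where I predicted it. I'll check it in a crop and fit the boss.

Run:
```python
from h import *
z=load("w5");p=z['p']
cv2.imwrite("pics/c6.png",cv2.resize(p[190:270,270:370],None,fx=6,fy=6,interpolation=0))
g=p.max(2);m=(g<62).astype(np.uint8);m[:195]=0;m[262:]=0;m[:,:280]=0;m[:,:]=m;m[:,352:]=0
cs,_=cv2.findContours(m,cv2.RETR_EXTERNAL,cv2.CHAIN_APPROX_NONE)
c=max(cs,key=cv2.contourArea);
P=plane(z,c[:,0,0].astype(float),c[:,0,1].astype(float),.064)
r=cv2.minAreaRect((P[:,:2]*1000).astype(np.float32));print(r,cv2.minAreaRect(c))
print('hole px plane',plane(z,315.5,228.5,.064))
```

```text
((523.9776611328125, -231.39698791503906), (25.008054733276367, 29.633819580078125), 67.03527069091797) ((316.4447021484375, 223.81883239746094), (45.11162567138672, 37.15645980834961), 22.833656311035156)
hole px plane [ 0.52337927 -0.23433476  0.064     ]
```

View pics/c6.png

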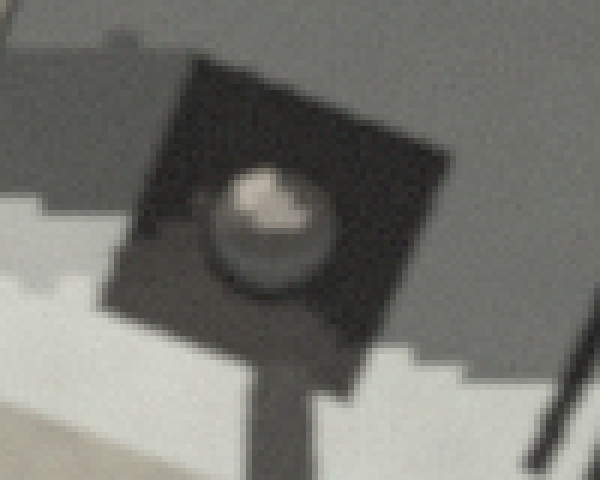

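Request:
send_rows:
  steps: [-0.04, -0.05, 0.3, 0, 0, 0, -1, 0, 0, 0.4, 0, 0, 0, -1, 0, 0, 0.4, 0, 0, 0, -1, 0, 0, 0.4, 0, 0, 0, -1, 0, 0, 0.3, 0, 0, 0, -1, 0, 0, 0, 0, 0, 0, -1, 0, 0, 0, 0, 0, 0, -1]

```text
time_s: 8.78
tool_pos: [0.5234, -0.2354, 0.1625]
tcp_rot: [-179.9, -0.0, 90.0]
contact_force: [-0.2, -0.6, 0.2]
gripper_width: 0.0164
```

```bash
python3 snap.py wrist w6;python3 snap.py side side6;python3 snap.py scene scene6
python3 - <<'E'
from h import *
a=load("w6")['p'][170:290,260:380];b=load("side6")['p'][270:370,340:440]
cv2.imwrite("pics/c7.png",np.hstack([cv2.resize(a,(400,400)),cv2.resize(b,(400,400))]))
E
```

```text
8.7833 [ 0.5234 -0.2354  0.1625] [-1.7992e+02 -2.0000e-02  9.0000e+01] [-0.24 -0.58  0.24] 0.0164
8.8333 [ 0.5238 -0.2356  0.1632] [-179.99    0.     90.  ] [ 0.94 -0.66 -0.45] 0.0166
8.8833 [ 0.5241 -0.2357  0.1636] [1.7996e+02 2.0000e-02 9.0000e+01] [ 0.55 -1.09 -0.3 ] 0.0166
```

View pics/c7.png

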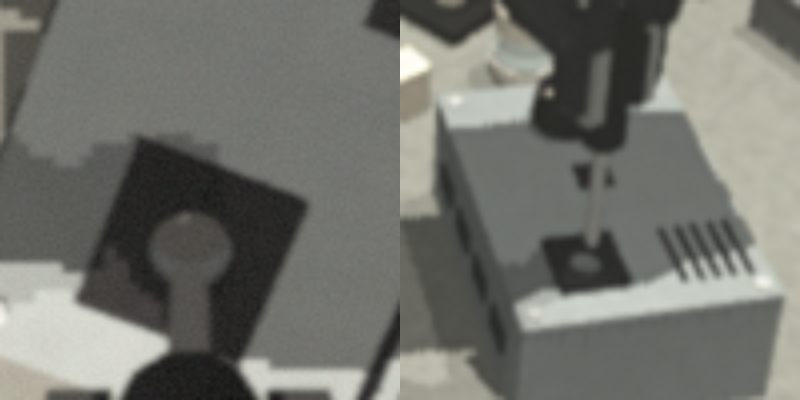

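Run:
```python
from h import *
z=load("side6")
hh=plane(z,387.,335.7,.064);print(hh,'tip',plane(z,389.0,330.5,.0755),plane(z,389.0,330.5,.0735))
z=load("w6");print('boss ctr',plane(z,260+192/3.333,170+250/3.333,.064),'holepx',plane(z,260+190/3.333,170+248/3.333,.064))
im=cv2.resize(load("side6")['p'][310:350,370:410],(800,600)[1:]+(600,),interpolation=0) if 0 else cv2.resize(load("side6")['p'][310:350,370:410],(600,600),interpolation=0)
cv2.imwrite("pics/c8.png",im)
```

```text
[ 0.52437414 -0.23878652  0.064     ] tip [ 0.52644839 -0.23991218  0.0755    ] [ 0.5279264  -0.23836379  0.0735    ]
boss ctr [ 0.52358679 -0.23395818  0.064     ] holepx [ 0.52325419 -0.23361308  0.064     ]
```

View pics/c8.png

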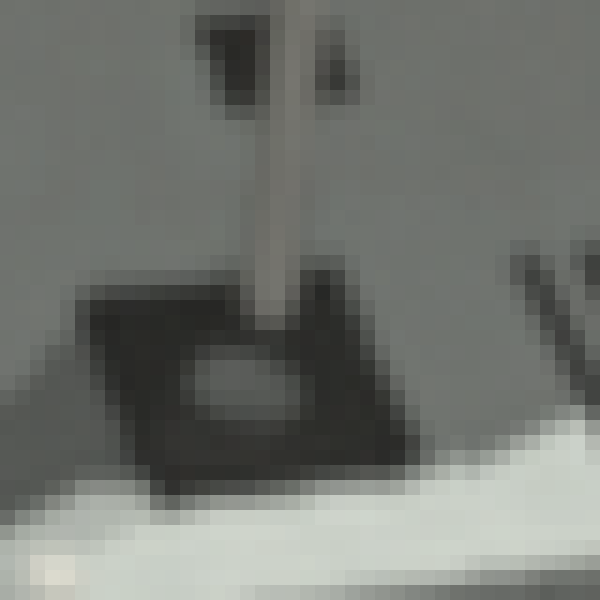

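Run:
```python
from h import *
z=load("side6")
h=plane(z,385.8,335.0,.064)
for zt in(.0745,.0755,.0765):
  t=plane(z,387.5,330.5,zt);print(h,t,(t-h)*1000)
z=load("w6");print(proj(z,np.array([.5241,-.2352,.0755])))
z=load("scene6");cv2.imwrite("pics/c9.png",cv2.resize(z['p'][190:250,230:310],(800,600),interpolation=0))
```

```text
[ 0.52372329 -0.23647656  0.064     ] [ 0.52510567 -0.2378464   0.0745    ] [ 1.3823867  -1.36984377 10.5       ]
[ 0.52372329 -0.23647656  0.064     ] [ 0.52437083 -0.23862318  0.0755    ] [ 0.64754383 -2.14662231 11.5       ]
[ 0.52372329 -0.23647656  0.064     ] [ 0.52363599 -0.23939996  0.0765    ] [-0.08729905 -2.92340085 12.5       ]
[318.60566742 253.36681857]
```

View pics/c9.png

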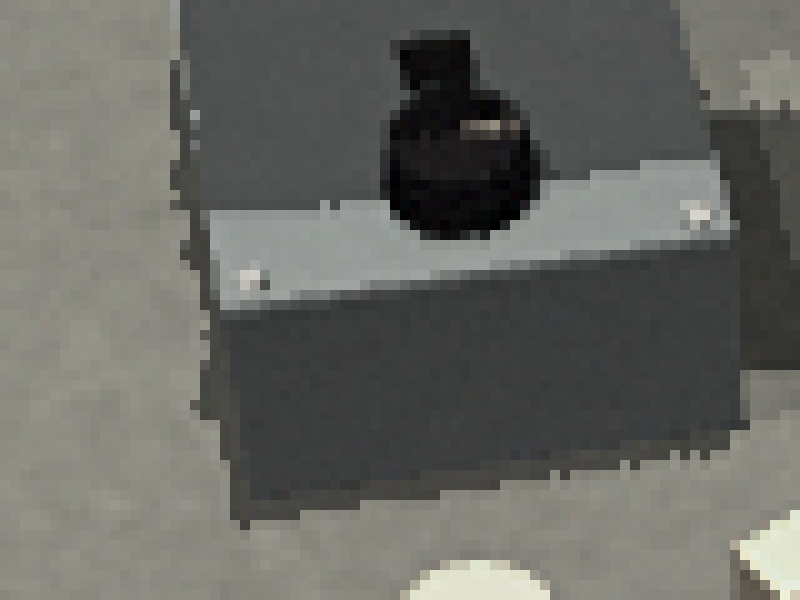

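Both views put the tip 1–2 mm too far in -y, so I'll shift +1.2 mm and lower into the hole.

Request:
send_rows:
  steps: [0.05, -0.02, 0, 0, 0, 0, -1, 0, 0, 0.2, 0, 0, 0, -1, 0, 0, 0.2, 0, 0, 0, -1, 0, 0, 0.2, 0, 0, 0, -1, 0, 0, 0.2, 0, 0, 0, -1, 0, 0, 0.1, 0, 0, 0, -1, 0, 0, 0, 0, 0, 0, -1]

```text
time_s: 9.52
tool_pos: [0.5227, -0.2341, 0.1398]
tcp_rot: [-179.9, -0.0, 90.0]
contact_force: [-0.3, -0.4, -0.9]
gripper_width: 0.017
```

```bash
python3 snap.py wrist w7;python3 snap.py side side7
python3 - <<'E'
from h import *
a=load("w7")['p'][170:290,260:380];b=load("side7")['p'][290:360,360:430]
cv2.imwrite("pics/c10.png",np.hstack([cv2.resize(a,(400,400)),cv2.resize(b,(400,400))]))
E
```

```text
9.5167 [ 0.5227 -0.2341  0.1398] [-1.7991e+02 -3.0000e-02  9.0000e+01] [-0.33 -0.41 -0.88] 0.017
9.5667 [ 0.523  -0.2342  0.1403] [-1.7995e+02 -2.0000e-02  9.0000e+01] [1.3  0.   0.75] 0.0164
```

View pics/c10.png

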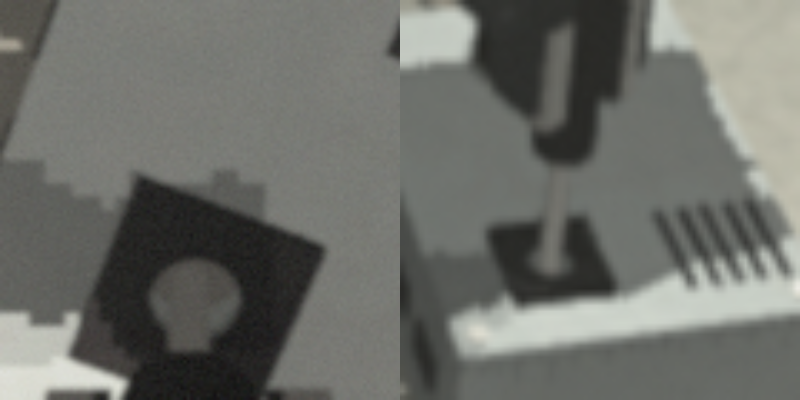

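The shaft is inside the hole in both views with no contact force. Pressing on down.

Request:
send_rows:
  steps: [0, 0.03, 0.15, 0, 0, 0, -1, 0, 0, 0.15, 0, 0, 0, -1, 0, 0, 0.1, 0, 0, 0, -1, 0, 0, 0.06, 0, 0, 0, -1, 0, 0, 0.04, 0, 0, 0, -1, 0, 0, 0, 0, 0, 0, -1]

```text
time_s: 10.12
tool_pos: [0.5238, -0.2342, 0.1282]
tcp_rot: [-180.0, -0.0, 90.0]
contact_force: [-1.6, -0.4, 1.5]
gripper_width: 0.0162
```

Request:
send_rows:
  steps: [0, 0, 0.04, 0, 0, 0, -1, 0, 0, 0.04, 0, 0, 0, -1, 0, 0, 0.04, 0, 0, 0, -1, 0, 0, 0.04, 0, 0, 0, -1, 0, 0, 0.04, 0, 0, 0, -1, 0, 0, 0, 0, 0, 0, -1]

```text
time_s: 10.62
tool_pos: [0.524, -0.2343, 0.1233]
tcp_rot: [180.0, 0.0, 90.0]
contact_force: [-0.7, 1.3, 4.7]
gripper_width: 0.0168
```

Request:
send_rows:
  steps: [0, 0, 0.04, 0, 0, 0, -1, 0, 0, 0.04, 0, 0, 0, -1, 0, 0, 0, 0, 0, 0, -1, 0, 0, 0, 0, 0, 0, -1]
  force: 80

```text
time_s: 10.95
tool_pos: [0.5243, -0.2346, 0.1226]
tcp_rot: [180.0, 0.0, 90.0]
contact_force: [-3.9, 1.2, 14.0]
gripper_width: 0.0161
```

At the hard stop: 14 N, tip at about 0.034. I'll hold and do the last check.

Request:
send_rows:
  steps: [0, 0, 0, 0, 0, 0, -1, 0, 0, 0, 0, 0, 0, -1, 0, 0, 0, 0, 0, 0, -1, 0, 0, 0, 0, 0, 0, -1, 0, 0, 0, 0, 0, 0, -1, 0, 0, 0, 0, 0, 0, -1]

```text
time_s: 11.45
tool_pos: [0.5243, -0.2346, 0.1226]
tcp_rot: [180.0, 0.0, 90.0]
contact_force: [-4.8, 1.4, 14.4]
gripper_width: 0.016
```

```bash
python3 snap.py wrist w8;python3 snap.py side side8;python3 snap.py scene scene8
python3 - <<'E'
from h import *
a=load("w8")['p'][170:290,260:380];b=load("side8")['p'][290:360,360:430]
cv2.imwrite("pics/c11.png",np.hstack([cv2.resize(a,(400,400)),cv2.resize(b,(400,400))]))
W=cloud(load("side8"));Z=W[...,2]
q=W[(np.hypot(W[...,0]-.524,W[...,1]+.235)<.02)&(Z>.07)&(Z<.13)];print('lowest dark/handle pts',np.sort(q[:,2])[:5])
p=load("side8")['p'];m=(np.hypot(W[...,0]-.524,W[...,1]+.235)<.02)&(Z>.07)&(p.max(2)<70);print('handle bottom',np.sort(Z[m])[:8].round(4))
W=cloud(load("side8"))
for ax in [(0.618,0.178),(0.629,0.1335),(0.639,0.089),(0.650,0.0445)]:
    q=W[(np.hypot(W[...,0]-ax[0],W[...,1]-ax[1])<.02)&(W[...,2]>.113)&(W[...,2]<.14)]
    if len(q)>9:print(np.median(q[q[:,2]>np.percentile(q[:,2],40)][:,2]))
E
```

```text
11.45 [ 0.5243 -0.2346  0.1226] [1.7996e+02 2.0000e-02 8.9990e+01] [-4.79  1.36 14.39] 0.016
11.5 [ 0.5243 -0.2345  0.1226] [1.7996e+02 2.0000e-02 8.9990e+01] [-4.62  2.3  13.86] 0.0164
11.55 [ 0.5243 -0.2345  0.1226] [1.7995e+02 2.0000e-02 8.9990e+01] [-3.37  1.74 14.56] 0.0164
lowest dark/handle pts [0.07105918 0.07131229 0.0715507  0.07206491 0.07239612]
handle bottom [0.0889 0.0897 0.0898 0.091  0.0916 0.0916 0.0919 0.0919]
0.12178656865230023
0.12169519397136369
0.12178803775430172
0.12183036813267395
```

View pics/c11.png

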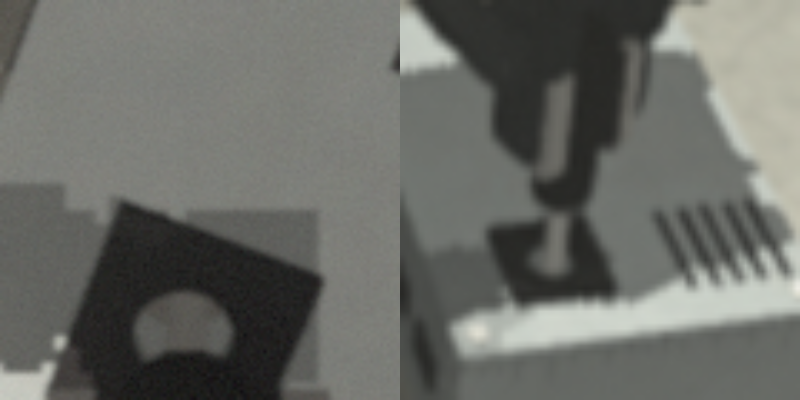

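View pics/scene8.png

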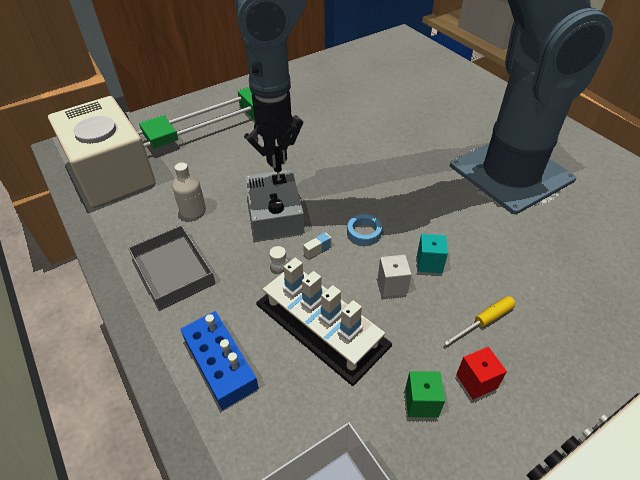

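The handle shoulder is at z≈0.089, so the tip is at 0.034, the button's fully-down height. Force is steady at 14 N, the valves are level and the bystanders haven't moved. Handing in.

```bash
python3 -c "
from cell import *
print(hand_in());s=sense();print(s['time_s'],s['tool_pos'],s['contact_force'])"
```

```text
the job is handed in; nothing more can be done
None
the job is handed in; nothing more can be done
```

The job is handed in: the loose valve is fully home, and the arm is still gripping the stylus and holding the reset button down.

- **Valve:** I pressed the loose valve, the second one in from the +y end of the row, to its hard stop with about 22 N. All four tops then measured 0.122 m in both fixed views.
- **Stylus:** I took it by the handle from the aluminium holder and lowered its shaft through the round hole in the boss. I corrected about 1 mm sideways twice on the way.
- **Button:** The force climbed with the spring, then jumped to a steady 14 N at the stop, above the 5.1 N needed. The handle shoulder at about 0.089 m puts the tip at about 0.034 m, the button's fully-down height.
- **Other things:** The last picture shows the bystanders in place. The clock read about 11.6 s at hand-in.

**Disagreements:** The scene and side cameras differed by about 4 mm in y, so I used the wrist view for fine alignment. A sideways force of 3–5 N along x remained during the final hold. The grip opening read 16–17 mm on an 18 mm handle. I saw no slip.

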